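Feed a block along the fence with a push stick to trip the length stop

TASK

Pick up the push stick and with it (hands never touching the block) bring the wooden block flat against the fence of the feed jig before its front end crosses the scribed line, then feed it along the fence, keeping it against the fence all the way, until it pushes the sprung plunger of the length stop fully in; hold it there for about half a second, without ramming the stop. Then draw the stick back so that the block stays lying along the fence by the plunger, stand the stick upright on the worktop off the jig and let go; leave the two pistons and the spanner alone.

Things in the scene. Friction and masses are not known exactly. Their poses are not given: they have to be found in the camera images.
- jig: Fixed feed jig: grey bed 400x110x12 mm, aluminium fence rail (18 thick, top z = 37 mm) on its far long edge. Origin: centre of underside, at worktop height. +x: feed direction (to the robot's left); +y: from fence to the open side (to the robot). Fence's guiding face y = -37 mm; bed top z = 12; bed x -200..200, y -55..55 mm; dark line scribed across the bed at x = -30 mm.
- length_stop: Fixed length stop on the bed near the outfeed end: grey housing 60 mm wide, 40 mm high, its face 24 mm behind the resting plunger tip. Origin on the bed under the resting plunger tip; axes as the jig's. Its place along the jig varies.
- plunger_tip (a point): Centre of the plunger's front face (black cap, 18 mm diameter, 17.5 mm above the bed), 30 mm from the fence face, 8 mm nearer the open side than the centreline of a block that lies against the fence.
- plunger (a joint): Travel of the plunger, m: 0 at rest, 0.014 fully in against its solid stop. It moves in the jig's +x; spring 3 N at the start, 10 N fully in; it springs back when let go and pushes the block back with it.
- block: Softwood block 45 x 120 x 35 mm (about 0.1 kg, weight varies), lying on the bed on the infeed side of the scribed line, clear of the fence and skewed. Origin: centre of its underside. +y (long axis) points roughly along the feed direction, +x towards the fence.
- block_front (a point): On the block's fence-side face, mid height (17.5 mm above its underside), at its front end (block x 22.5, y 60 mm).
- block_rear (a point): The same at its rear end (block x 22.5, y -60 mm).
- push_stick: Dark wooden push stick, 0.16 kg, standing on its sole (z = 0). Origin: underside, below mid handle; +x to the nose, +z up. Handle: x -23..23, y -12..12, top z = 82 mm. Sole bar 24 wide, 16 high, x -55..65. Heel (pushes the block's rear end): front face x = 60, y -16..22. Cheek (presses the block's open side): inner face y = 22, outer 32, x 46..140. Heel and cheek 28 mm high, down to z = 0.
- piston_a: Bystander: larger piston, 60 mm diameter, 54 mm high; origin centre of underside.
- piston_b: Bystander: smaller piston, 54 mm diameter, 48 mm high; origin centre of underside.
- spanner: Bystander: flat spanner 31 x 200 x 9 mm; origin centre of underside.
Not all that is in view belongs to the job. Leave any purple look-alike of the block alone.

How it is judged:
By the outcome, as a careful person would: the job done as asked, in the order asked, and still so for the second after the job is handed in, with the robot touching nothing.
It also fails if it takes over 64 s, if anything falls off the work surface, if the arm or the gripper's body presses on something with over 40 N, if the wrist force passes 120 N, or if a joint passes its speed limit or range.

ROBOT

A 6-joint arm with a two-finger parallel gripper is mounted at the origin on a cart in front of the work surface, level with it; the furniture and walls round the work are solid. World frame = base frame: x ahead of the robot, y to its left, z up, the work surface at z = 0. Lengths are in m, angles in rad, forces in N, time in s.
With the tool pointing down it reaches from about 0.275 to 0.75 m from the base axis. Payload 10.2 kg.
Tool frame: the origin (TCP) lies at the very end of the fingers, on their centre line; the grasp point (between the pads) lies 19 mm behind it; z points along the fingers, y is the line along which they close (so a half turn about z gives the same grasp; the last joint's range is limited). The gripper opens to 85 mm and grips with 20 to 120 N. Pads are 22 mm wide; open, the fingers measure 114 mm over their backs; the gripper's body (76 mm by 85 mm) begins 54 mm behind the grasp point. The pads swing forward as they close: fully open they stand 13 mm farther back than shut.
Start: joints at [1.027, 0.313, 1.498, -0, 1.331, -0.223], TCP at [0.166, 0.498, 0.231] pointing down, gripper open.
Joint ranges: [-2.94, 2.94], [-0.97, 2.17], [0.19, 2.56], [-1.23, 4.37], [0.02, 3.11], [-2.88, 2.88]. Speed limits (rad/s): [2.39, 2.39, 3.01, 3.14, 3.14, 3.14].

INTERFACE

Orientations are given as a rotation vector (axis times angle).
In Python, from cell import manip gives the robot as it stands. The module is installed in compiled form; this text tells all that it offers.
- The arm moves only by the shell command python3 -m jog 'ROWS' [FORCE]. ROWS is JSON, a list of rows, each a list of 3 entries, a list of its own where there are three numbers: the shift along the tool's x, y, z as a fraction of full scale, then the turn, a rotation vector about the tool's x, y, z as a fraction of full scale, then the gripper command: -1 is shut, 1 is fully open, values between are in proportion. In form: [[[x, y, z], [ax, ay, az], grip], ...]. A call has 1 to 20 rows; each row is the pose to reach, as a shift and turn from the pose commanded when the call began, along the tool's axes at that moment; what a row does not reach only later rows make up. Full scale, the value 1, is 1000 mm for a shift and pi/2 rad for a turn. A row lasts 1/10 s, in which the tool goes at most 50 mm and 8.59 degrees, less where a joint would pass 70% of its speed; a pose out of reach is approached as far as the arm can. A call with a number of a shift or a turn outside -1 to 1 is refused whole. A call with a gripper value outside its range is refused whole. The fingers move at their own pace and stop on an object; FORCE is the grip in N (left out, the last holds). Time passes only in rows, so rows that repeat a pose let the fingers close. It gives the time, the measured TCP pose, the force, the opening and the grip force at its end, in the units of the state.
- manip.sense(): the state, without advancing time (a new reading comes with each control period).
- manip.snapshot(name): name is "scene" or "side" or "wrist"; returns the picture (480x640x3 uint8, red, green, blue); there is no depth.
- manip.camera_model(name): a dict with "fx", "fy", "cx", "cy" (pixels), "k1" (the pictures are not rectified: a ray, as slopes to the right and down, at radius r is drawn at 1 + k1 r^2 times it, then the intrinsics apply), "position" and "rotation" of the camera in the world. Camera axes: x right, y down, z forward; pixel columns grow to the right and rows downward; lengths in m; the calibration is good to about 2 mm. A picture is of the moment at which its call begins: read the wrist's pose just before it. camera_model takes no time and is no camera call; for the wrist camera it gives the pose at the moment of the call.
- manip.hand_in(): hands the job in; it is judged then, once.
The state is a dict: "time_s": time; "joint_pos": joint angles; "joint_vel": joint speeds; "effort": joint torques, N m; "position": TCP position; "tool_rot": TCP orientation; "ft_force": force on the tool from outside, world axes, zero at the start; "ft_torque": the same for the moment, N m; "gripper_width": opening from 0.0 (shut) to 1.0 (fully open); "grip_force": force on a finger pad.
Only numpy, scipy, OpenCV 4.12 (cv2) and the standard library are available. Lean on these libraries where they do the work, as an engineer would, in place of code of your own. Each camera call takes 0.05 s, during which the arm holds its last target. There are 200 camera calls.

## Working session

There is one attempt and no reset: what is moved stays moved. The work goes in short steps, Python scripts to look and compute and a shell command to move; the robot and the scene stay as the last step left them, time stands still between calls to the robot, and variables do not carry over. Pictures are saved under pics/ and viewed, at most 13 in all, crops included, and the job is handed in when it is done.

```bash
mkdir -p pics
python3 - <<'E'
from cell import manip
import cv2,numpy as np
for n in ("scene","side"):
    cv2.imwrite(f"pics/{n}0.png",manip.snapshot(n)[:,:,::-1]); m=manip.camera_model(n); print(n,m)
s=manip.sense();print(s['time_s'],s['position'],s['tool_rot'],s['ft_force'])
E
```

```text
scene {'fx': 443.4853315977112, 'fy': 443.4853315977112, 'cx': 320.9633270604107, 'cy': 239.08169441567298, 'k1': -0.022459772686769724, 'position': array([ 0.02645679, -0.37145754,  0.80400825]), 'rotation': array([-2.2313122 ,  1.01260932, -0.35969823])}
side {'fx': 580.8527620727867, 'fy': 580.8527620727867, 'cx': 319.22412913465337, 'cy': 241.39533762274874, 'k1': -0.04208737245473868, 'position': array([-0.04500011, -1.02274089,  0.66222185]), 'rotation': array([-1.98991626,  0.44146018, -0.30599409])}
0.1 [0.1654539  0.49802101 0.23082256] [-5.01681216e-01 -3.10089545e+00  1.60554136e-03] [-0.40354258  0.42154342  0.33922394]
```

View pics/scene0.png

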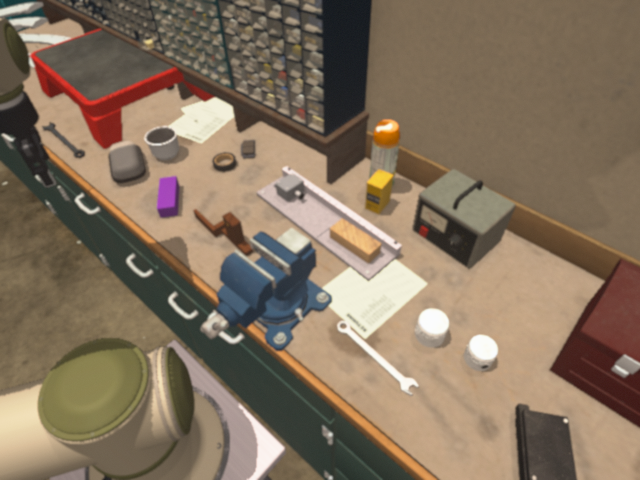

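View pics/side0.png

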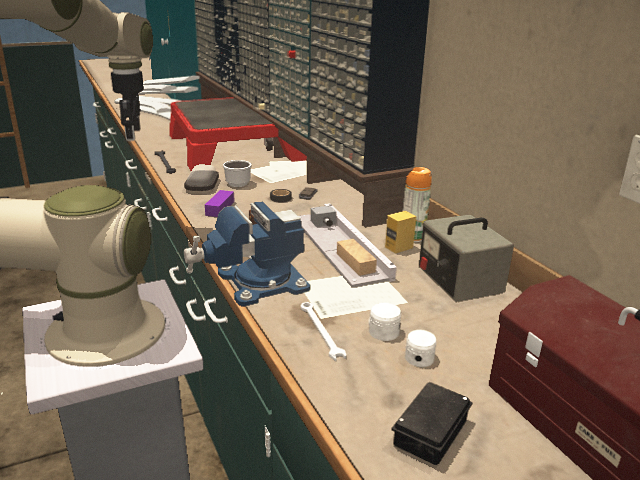

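Scene view: the jig runs from (270,185) to (390,260), with the block at (355,240) and the stop at (290,188). The brown push stick is at (228,228), just behind the blue vise. The purple look-alike is at (168,196), the pistons at (432,328) and (482,352), and the spanner at (378,358). In the side view the stick is hidden by the vise.

```bash
cat > h.py <<'E'
import numpy as np,cv2
from scipy.spatial.transform import Rotation as R
def ray(m,uv):
    uv=np.atleast_2d(uv).astype(float)
    d=(uv-[m['cx'],m['cy']])/[m['fx'],m['fy']]; p=d.copy()
    for _ in range(20): p=d/(1+m['k1']*(p**2).sum(1,keepdims=True))
    v=np.c_[p,np.ones(len(p))]@R.from_rotvec(m['rotation']).as_matrix().T
    return np.array(m['position']),v/np.linalg.norm(v,axis=1,keepdims=True)
def onz(m,uv,z):
    c,v=ray(m,uv); return c+v*((z-c[2])/v[:,2])[:,None]
def proj(m,P):
    q=(np.atleast_2d(P)-m['position'])@R.from_rotvec(m['rotation']).as_matrix()
    s=q[:,:2]/q[:,2:]; s=s*(1+m['k1']*(s**2).sum(1,keepdims=True))
    return s*[m['fx'],m['fy']]+[m['cx'],m['cy']]
def tri(ms,uvs):
    A=np.zeros((3,3));b=np.zeros(3);L=[]
    for m,uv in zip(ms,uvs):
        c,v=ray(m,uv);M=np.eye(3)-np.outer(v[0],v[0]);A+=M;b+=M@c;L.append((c,M))
    p=np.linalg.solve(A,b); return p,[np.linalg.norm(M@(p-c)) for c,M in L]
E
python3 - <<'E'
from h import *; from cell import manip
m=manip.camera_model("scene"); np.set_printoptions(precision=3,suppress=True)
for n,uv,z in [("stickhandle top",(232,220),.08),("stick noseend",(200,213),.028),("stick other",(250,249),.016),("jig left near",(258,190),.012),("jig right near",(374,273),.012),("fence left far",(286,170),.037),("fence right",(399,246),.037),("block c",(355,240),.047),("vise topR",(310,245),.15),("vise base",(328,298),.02),("vise jaw",(250,285),.12),("purple",(168,190),.03)]:
    print(n,onz(m,uv,z)[0])
w=manip.camera_model("wrist");s=manip.sense();print(w,s['position'],R.from_rotvec(s['tool_rot']).as_matrix())
im=cv2.imread('pics/scene0.png')[130:330,140:420];cv2.imwrite('pics/c1.png',cv2.resize(im,None,fx=2.85,fy=2.85,interpolation=cv2.INTER_CUBIC))
E
```

```text
stickhandle top [0.408 0.256 0.08 ]
stick noseend [0.399 0.38  0.028]
stick other [0.407 0.207 0.016]
jig left near [0.561 0.346 0.012]
jig right near [ 0.542 -0.053  0.012]
fence left far [0.648 0.325 0.037]
fence right [ 0.624 -0.059  0.037]
block c [0.566 0.023 0.047]
vise topR [0.425 0.027 0.15 ]
vise base [ 0.421 -0.022  0.02 ]
vise jaw [0.296 0.064 0.12 ]
purple [0.396 0.511 0.03 ]
{'fx': 362.369859950783, 'fy': 362.369859950783, 'cx': 320.3591991038645, 'cy': 240.70566292809943, 'k1': -0.07540810254223154, 'position': array([0.095, 0.522, 0.374]), 'rotation': array([2.343, 1.691, 0.251])} [0.165 0.498 0.231] [[-0.949  0.315 -0.001]
 [ 0.315  0.949 -0.001]
 [ 0.    -0.001 -1.   ]]
```

View pics/c1.png

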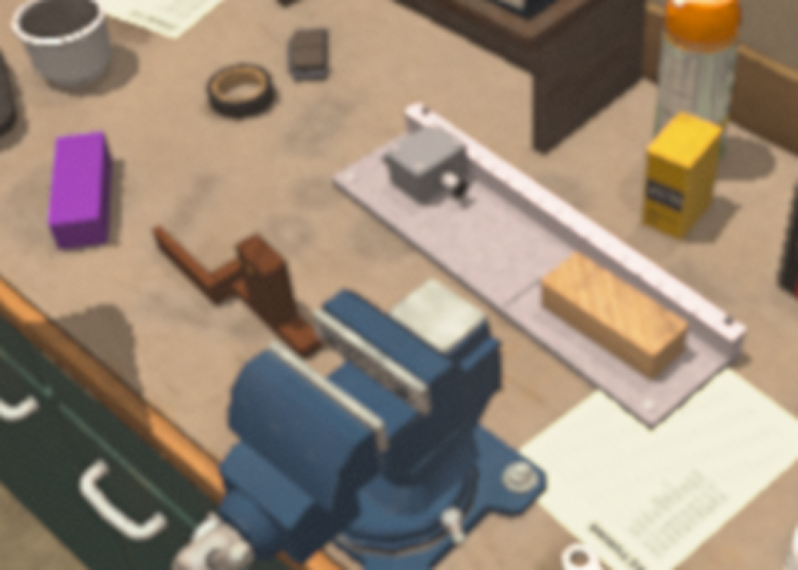

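Crop: the stick's handle top is at (262,245) in the crop, with its cheek and nose pointing up-left along the feed and its cheek on the robot side. The block is the softwood one on the bed at (615,315). The purple block at (80,190) is off the jig and is the look-alike. I'll get overhead views with the wrist camera.

```bash
python3 -m jog '[[[-0.377,-0.168,-0.12],[0,0,0.796],1],[[-0.377,-0.168,-0.12],[0,0,0.796],1],[[-0.377,-0.168,-0.12],[0,0,0.796],1],[[-0.377,-0.168,-0.12],[0,0,0.796],1],[[-0.377,-0.168,-0.12],[0,0,0.796],1],[[-0.377,-0.168,-0.12],[0,0,0.796],1],[[-0.377,-0.168,-0.12],[0,0,0.796],1],[[-0.377,-0.168,-0.12],[0,0,0.796],1],[[-0.377,-0.168,-0.12],[0,0,0.796],1],[[-0.377,-0.168,-0.12],[0,0,0.796],1],[[-0.377,-0.168,-0.12],[0,0,0.796],1],[[-0.377,-0.168,-0.12],[0,0,0.796],1],[[-0.377,-0.168,-0.12],[0,0,0.796],1]]'
python3 - <<'E'
from h import *; from cell import manip
import pickle
np.set_printoptions(precision=4,suppress=True)
m=manip.camera_model("wrist");im=manip.snapshot("wrist")
cv2.imwrite('pics/w1.png',im[:,:,::-1]);pickle.dump(m,open('w1.pkl','wb'))
s=manip.sense();print(m['position'],R.from_rotvec(m['rotation']).as_matrix(),R.from_rotvec(s['tool_rot']).as_matrix(),s['joint_pos'])
E
```

```text
time_s: 1.4
position: [0.4696, 0.2207, 0.3512]
tool_rot: [-2.22, -2.223, 0.001]
ft_force: [0.2, -0.3, -0.6]
gripper_width: 1.002
grip_force: 0.0
[0.4697 0.2955 0.4943] [[ 1.      0.0022 -0.0008]
 [ 0.0018 -0.956  -0.2934]
 [-0.0014  0.2934 -0.956 ]] [[-0.0013  1.     -0.0003]
 [ 1.      0.0013 -0.    ]
 [-0.     -0.0003 -1.    ]] [0.2131 0.2461 1.2782 0.0001 1.6176 0.2118]
```

View pics/w1.png

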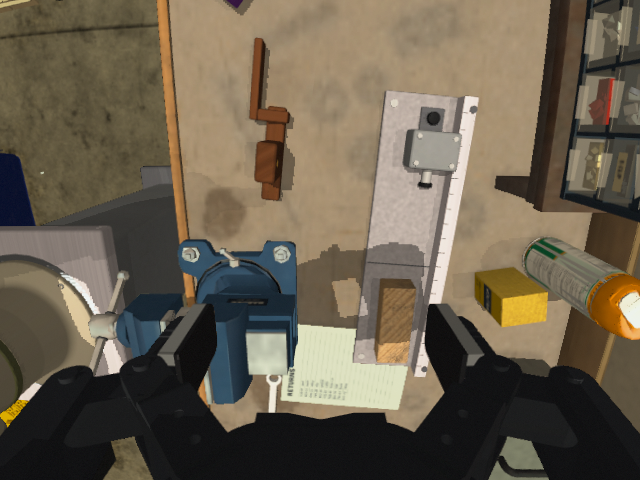

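Wrist view: the stick has its cheek at (258,40–118), heel at (272,115) and handle top at (268,161), and it is well clear of the vise. The jig runs from (388,95) to (425,375), with the scribed line at row 265, the block at (395,320) and the plunger cap at (425,184). I'll enlarge the stick and the jig to pick corners.

Run:
```python
from h import *
im=cv2.imread('pics/w1.png')
a=cv2.resize(im[30:210,235:305],None,fx=3.3,fy=3.3,interpolation=cv2.INTER_CUBIC)
b=cv2.resize(im[85:385,350:485],None,fx=1.98,fy=1.98,interpolation=cv2.INTER_CUBIC)
o=np.zeros((600,a.shape[1]+b.shape[1]+10,3),np.uint8);o[:a.shape[0],:a.shape[1]]=a;o[:b.shape[0],-b.shape[1]:]=b
print(a.shape,b.shape,o.shape);cv2.imwrite('pics/c2.png',o)
hsv=cv2.cvtColor(im,cv2.COLOR_BGR2HSV)
for p in [(268,161),(258,80),(275,190),(395,290),(395,352),(425,184),(380,150),(450,200),(440,150),(300,160)]: print(p,hsv[p[1],p[0]])
```

```text
(594, 231, 3) (594, 267, 3) (600, 508, 3)
(268, 161) [ 11 184  94]
(258, 80) [ 11 175 112]
(275, 190) [ 12 182 115]
(395, 290) [ 16 128 136]
(395, 352) [ 17 119 205]
(425, 184) [30 23 33]
(380, 150) [ 12  34 185]
(450, 200) [ 14  18 240]
(440, 150) [ 19  22 162]
(300, 160) [ 18  81 173]
```

View pics/c2.png

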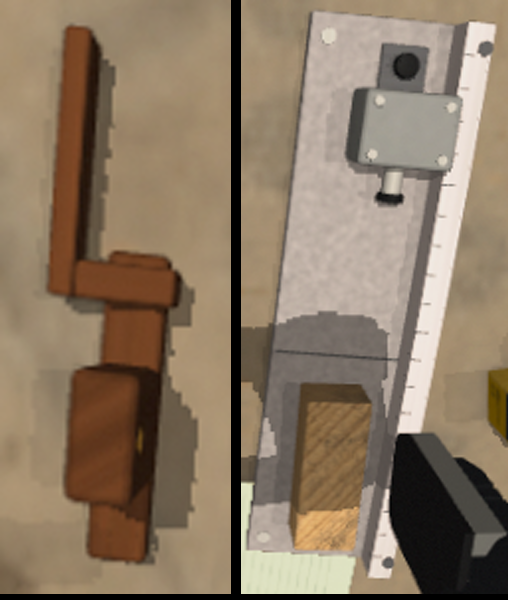

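```bash
cat > m1.py <<'E'
from h import *;import pickle
np.set_printoptions(precision=4,suppress=True)
m=pickle.load(open('w1.pkl','rb'))
A=lambda x,y:(235+x/3.3,30+y/3.3); B=lambda x,y:(350+(x-241)/1.98,85+y/1.98)
def show(n,pts,z): 
    P=onz(m,pts,z)[:,:2]; print(n,z,P.round(4).tolist()); return P
c=show('cheek outer edge',[A(66,28),A(50,291)],.028);d=c[0]-c[1];print(' len',np.linalg.norm(d),'yaw',np.degrees(np.arctan2(d[1],d[0])))
h=show('handle top',[A(74,369),A(138,366),A(135,502),A(67,494)],.082);print(h.mean(0),np.linalg.norm(h[0]-h[1]),np.linalg.norm(h[1]-h[2]))
d=(h[0]+h[1]-h[2]-h[3]);print(' yaw',np.degrees(np.arctan2(d[1],d[0])))
show('heel face',[A(78,262),A(180,272)],.028); show('sole rear',[A(88,558),A(147,560)],.016)
j=show('bed near edge',[B(312,11),B(248,550)],.012);d=j[0]-j[1];print(' len',np.linalg.norm(d),'yaw',np.degrees(np.arctan2(d[1],d[0])))
f=show('fence inner top',[B(466,20),B(369,576)],.037);d=f[0]-f[1];print(' len',np.linalg.norm(d),'yaw',np.degrees(np.arctan2(d[1],d[0])))
l=show('line',[B(275,351),B(400,360)],.012)
b=show('block top',[B(306,402),B(371,403),B(354,550),B(292,547)],.047);print([np.linalg.norm(b[i]-b[i-1]) for i in range(4)])
d=(b[0]+b[1]-b[2]-b[3]);print(' yaw',np.degrees(np.arctan2(d[1],d[0])),b.mean(0))
show('plunger cap',[B(389,199)],.0295+0)
u=d
E
python3 m1.py
python3 - <<'E'
from h import *;from cell import manip;import pickle
np.set_printoptions(precision=4,suppress=True)
w=pickle.load(open('w1.pkl','rb'));s=manip.camera_model('scene')
C=lambda x,y:(140+x/2.85,130+y/2.85);A=lambda x,y:(235+x/3.3,30+y/3.3); B=lambda x,y:(350+(x-241)/1.98,85+y/1.98)
for n,p,q in [('handle top centre',A(103,433),C(254,249)),('cheek tip',A(79,28),C(158,231)),('block top FL',B(306,402),C(541,290)),('block top RL',B(292,547),C(652,360)),('block top FR',B(371,403),C(575,254)),('fence R end top outer',B(391,578),C(743,330)),('fence L end outer',B(495,24),C(421,103)),('bed corner L near',B(312,11),C(333,180)),('vise jaw back corner',(297,293),C(497,340))]:
    print(n,*tri([w,s],[p,q]))
E
```

```text
cheek outer edge 0.028 [[0.392, 0.4011], [0.3825, 0.3101]]
 len 0.09147095746176344 yaw 84.06100828376196
handle top 0.082 [[0.3995, 0.2832], [0.4211, 0.2841], [0.4187, 0.2385], [0.3953, 0.2413]]
[0.4086 0.2618] 0.02156548500387647 0.045670581616244696
 yaw 85.67069220797187
heel face 0.028 [[0.3934, 0.3205], [0.4313, 0.3167]]
sole rear 0.016 [[0.3907, 0.2067], [0.4146, 0.2059]]
bed near edge 0.012 [[0.551, 0.3443], [0.5217, -0.0528]]
 len 0.39819566771467124 yaw 85.7851534215051
fence inner top 0.037 [[0.6411, 0.3385], [0.6128, -0.0592]]
 len 0.3987037124753031 yaw 85.92756180166566
line 0.012 [[0.5358, 0.1155], [0.627, 0.1086]]
block top 0.047 [[0.5538, 0.0915], [0.5985, 0.0907], [0.5964, -0.0281], [0.5502, -0.0251]]
[np.float64(0.11664987342717194), np.float64(0.04477046610296892), np.float64(0.11881967505214908), np.float64(0.0462249368279337)]
 yaw 88.6109504915417 [0.5747 0.0323]
plunger cap 0.0295 [[0.604, 0.2277]]
handle top centre [0.4077 0.2629 0.0838] [np.float64(0.0013014141420871776), np.float64(0.0013014141420871316)]
cheek tip [0.3971 0.4011 0.0226] [np.float64(0.001697040885761096), np.float64(0.0016970408857612308)]
block top FL [0.5549 0.0878 0.0379] [np.float64(0.0006849904593076579), np.float64(0.0006849904593077337)]
block top RL [ 0.5511 -0.0283  0.0426] [np.float64(0.00012586872592208157), np.float64(0.00012586872592214518)]
block top FR [0.5993 0.0894 0.044 ] [np.float64(8.715556300302207e-05), np.float64(8.715556300303711e-05)]
fence R end top outer [ 0.6293 -0.0614  0.0358] [np.float64(0.0012606856449678056), np.float64(0.001260685644967765)]
fence L end outer [0.6632 0.3361 0.0334] [np.float64(0.0022731382694425252), np.float64(0.002273138269442608)]
bed corner L near [0.5528 0.3441 0.0076] [np.float64(0.001269060024590875), np.float64(0.001269060024590884)]
vise jaw back corner [0.4569 0.0761 0.0592] [np.float64(0.02227435403327729), np.float64(0.02227435403327736)]
```

Heights and sizes agree with the text: handle top 84 mm, block 45x118, jig length 398. The stick origin is about (0.409, 0.260) with yaw 84.5°. Jig yaw is 85.9° with its origin at about (0.591, 0.142), and the block's yaw is about 88.6°. Next I grasp the handle.

```bash
python3 -m jog '[[[0.04,-0.061,0.05],[0,0,0.061],1],[[0.04,-0.061,0.1],[0,0,0.061],1],[[0.04,-0.061,0.15],[0,0,0.061],1],[[0.04,-0.061,0.2],[0,0,0.061],1],[[0.04,-0.061,0.23],[0,0,0.061],1],[[0.04,-0.061,0.25],[0,0,0.061],1],[[0.04,-0.061,0.27],[0,0,0.061],1],[[0.04,-0.061,0.29],[0,0,0.061],1],[[0.04,-0.061,0.305],[0,0,0.061],1],[[0.04,-0.061,0.313],[0,0,0.061],1],[[0.04,-0.061,0.313],[0,0,0.061],1],[[0.04,-0.061,0.313],[0,0,0.061],-1],[[0.04,-0.061,0.313],[0,0,0.061],-1],[[0.04,-0.061,0.313],[0,0,0.061],-1],[[0.04,-0.061,0.313],[0,0,0.061],-1],[[0.04,-0.061,0.313],[0,0,0.061],-1],[[0.04,-0.061,0.313],[0,0,0.061],-1],[[0.04,-0.061,0.313],[0,0,0.061],-1],[[0.04,-0.061,0.313],[0,0,0.061],-1]]' 80
```

```text
time_s: 3.35
position: [0.4094, 0.26, 0.0384]
tool_rot: [2.326, 2.112, 0.0]
ft_force: [-0.3, 0.9, 1.5]
gripper_width: 0.273
grip_force: 78.5
```

```bash
python3 -m jog '[[[0,0,-0.03],[0,0,0],-1],[[0,0,-0.07],[0,0,0],-1],[[0,0,-0.12],[0,0,0],-1],[[0.01,0.04,-0.12],[0,0,-0.0145],-1],[[0.0245,0.08,-0.12],[0,0,-0.0145],-1],[[0.0245,0.12,-0.12],[0,0,-0.0145],-1],[[0.0245,0.149,-0.12],[0,0,-0.0145],-1],[[0.0245,0.149,-0.12],[0,0,-0.0145],-1],[[0.0245,0.149,-0.12],[0,0,-0.0145],-1],[[0.0245,0.149,-0.12],[0,0,-0.0145],-1]]'
python3 - <<'E'
from h import *; from cell import manip
import pickle
np.set_printoptions(precision=4,suppress=True)
m=manip.camera_model("wrist");im=manip.snapshot("wrist")
cv2.imwrite('pics/w2.png',im[:,:,::-1]);s=manip.sense();pickle.dump((m,s),open('w2.pkl','wb'))
print(s['position'],R.from_rotvec(s['tool_rot']).as_matrix(),s['ft_force'])
E
```

```text
time_s: 4.35
position: [0.5592, 0.2702, 0.1581]
tool_rot: [-2.301, -2.139, 0.001]
ft_force: [-0.1, 0.6, -1.4]
gripper_width: 0.27
grip_force: 79.1
[0.5592 0.2703 0.1583] [[ 0.0727  0.9974 -0.0004]
 [ 0.9974 -0.0727 -0.0001]
 [-0.0001 -0.0004 -1.    ]] [-0.0833  0.1459 -0.6962]
```

View pics/w2.png

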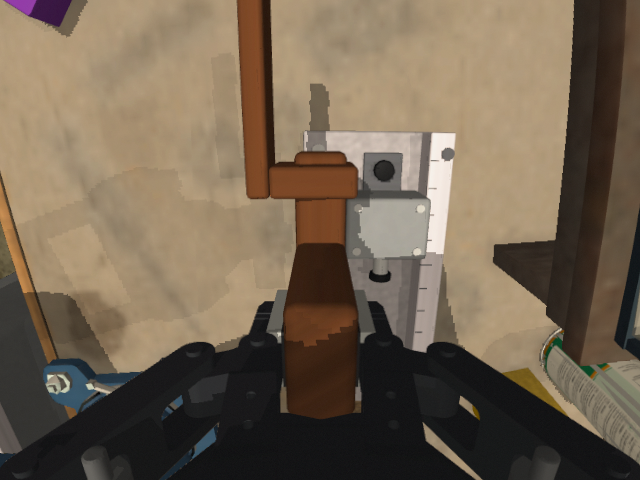

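Run:
```python
from h import *
import pickle
np.set_printoptions(precision=4,suppress=True)
m,s=pickle.load(open('w2.pkl','rb'));T=R.from_rotvec(s['tool_rot']).as_matrix();z=s['position'][2]-.0384+.028
for n,uv in [('cheek outer far',(237,3)),('cheek outer near',(247,192)),('cheek inner far',(263,3)),('cheek inner near',(270,158)),('heel face L',(275,163)),('heel face R',(350,163)),('heel right side',(357,180))]:
    q=(onz(m,uv,z)[0]-s['position'])@T; print(n,q[0],-q[1])
# jig recheck
a=onz(m,[(432,133),(410,345)],.037);d=a[0]-a[1];print('fence inner',a,np.degrees(np.arctan2(d[1],d[0])))
print('bed end',onz(m,[(304,131),(455,133)],[.012])) ; print('cap',onz(m,(379,281),.0295))
hs=cv2.cvtColor(cv2.imread('pics/w1.png'),cv2.COLOR_BGR2HSV)
```

```text
cheek outer far 0.122321392544778 0.03173053790083807
cheek outer near 0.04936145190458202 0.03128629151744145
cheek inner far 0.12211636287207832 0.021779112744945567
cheek inner near 0.0635809845566306 0.020904599502538635
heel face L 0.061518600311283526 0.018887570313645883
heel face R 0.061506672922514154 -0.01237474205543785
heel right side 0.054435418002446424 -0.01548508398779037
fence inner [[0.6432 0.3377 0.037 ]
 [0.6276 0.1662 0.037 ]] 84.79973136362297
bed end [[0.5518 0.3451 0.012 ]
 [0.6687 0.336  0.012 ]]
cap [[0.6035 0.2239 0.0295]]
```

The stick is held square, offset from the tool by only 1.5 mm. I'll carry it along the open side to behind the block and lower it onto the bed.

```bash
python3 -m jog '[[[-0.03,0.005,0],[0,0,0],-1],[[-0.07,0.01,0],[0,0,0],-1],[[-0.11,0.015,0],[0,0,0],-1],[[-0.15,0.02,0],[0,0,0],-1],[[-0.19,0.021,0],[0,0,0],-1],[[-0.23,0.021,0],[0,0,0],-1],[[-0.27,0.021,0],[0,0,0],-1],[[-0.31,0.021,0],[0,0,0],-1],[[-0.345,0.021,0],[0,0,0],-1],[[-0.366,0.021,0],[0,0,0],-1],[[-0.366,0.021,0.01],[0,0,0],-1],[[-0.366,0.021,0.035],[0,0,0],-1],[[-0.366,0.021,0.055],[0,0,0],-1],[[-0.366,0.021,0.055],[0,0,0],-1],[[-0.366,0.021,0.055],[0,0,0],-1]]'
python3 - <<'E'
from h import *; from cell import manip
import pickle
m=manip.camera_model("wrist");im=manip.snapshot("wrist")
cv2.imwrite('pics/w3.png',im[:,:,::-1]);s=manip.sense();pickle.dump((m,s),open('w3.pkl','wb'))
print(s['position'],s['tool_rot'],s['ft_force'],s['joint_pos'])
E
```

```text
time_s: 5.9
position: [0.5542, -0.0957, 0.1038]
tool_rot: [2.3, 2.139, 0.0]
ft_force: [0.5, -0.3, -0.7]
gripper_width: 0.27
grip_force: 79.2
[ 0.55455444 -0.09603972  0.10437374] [2.29960879e+00 2.13845567e+00 1.12340317e-03] [ 0.03704501  0.20956491 -2.37459915] [-3.79658576e-01  5.20956838e-01  1.54230495e+00  8.40716255e-05
  1.07681472e+00 -3.07107122e-01]
```

View pics/w3.png

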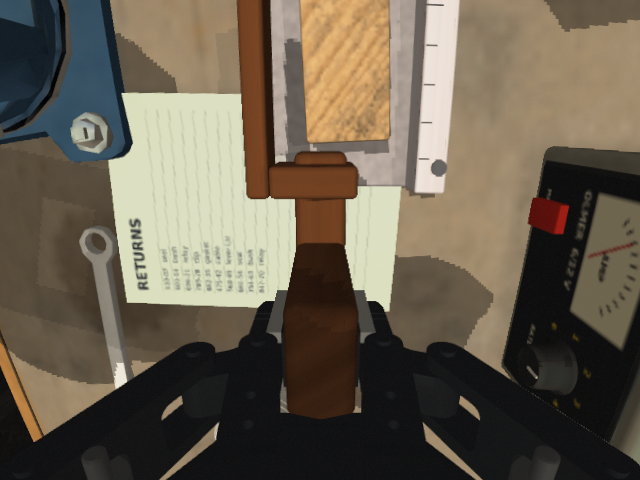

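Above the block: its rear top edge is at row 142 (columns 307–390), with its open side left of that at about column 303. The fence inner edge runs from (427,0) to (413,190), and the cheek is left of the block.

```bash
cat > jf.py <<'E'
from h import *
d=np.array([.0727,.9974]);n=np.array([-.9974,.0727]);O=np.array([.5907,.142])
def J(P): P=np.atleast_2d(P)[:,:2]-O; return np.c_[P@d,P@n]
E
python3 - <<'E'
from jf import *
import pickle
np.set_printoptions(precision=4,suppress=True)
m,s=pickle.load(open('w3.pkl','rb'))
print('block top RL RR, L0,R0\n',J(onz(m,[(308,139),(390,142),(300,2),(389,2)],.047)))
print('fence inner top\n',J(onz(m,[(413,190),(427,3)],.037)));print('bed rear edge right',J(onz(m,[(385,190)],.012)))
print('tcp',J(s['position']))
E
```

```text
block top RL RR, L0,R0
 [[-0.1695  0.0258]
 [-0.1709 -0.0182]
 [-0.1029  0.0293]
 [-0.1026 -0.0148]]
fence inner top
 [[-0.1984 -0.035 ]
 [-0.0994 -0.0365]]
bed rear edge right [[-0.2025 -0.023 ]]
tcp [[-0.24    0.0187]]
```

```bash
python3 -m jog '[[[0,0,0.02],[0,0,0],-1],[[0,0,0.035],[0,0,0],-1],[[0,0,0.045],[0,0,0],-1],[[0,0,0.05],[0,0,0],-1],[[0,0,0.0525],[0,0,0],-1],[[0,0,0.0525],[0,0,0],-1],[[0,0,0.0525],[0,0,0],-1]]'; python3 -m jog '[[[0,0.003,0],[0,0,0],-1],[[0,0.006,0],[0,0,0],-1],[[0,0.009,0],[0,0,0],-1],[[0,0.011,0],[0,0,0],-1],[[0,0.013,0],[0,0,0],-1],[[0,0.015,0],[0,0,0],-1],[[0,0.017,0],[0,0,0],-1],[[0,0.019,0],[0,0,0],-1],[[0,0.021,0],[0,0,0],-1],[[0,0.023,0],[0,0,0],-1],[[0,0.025,0],[0,0,0],-1],[[0,0.027,0],[0,0,0],-1],[[0,0.028,0],[0,0,0],-1],[[0,0.029,0],[0,0,0],-1],[[0,0.029,0],[0,0,0],-1]]'
```

```text
time_s: 6.65
position: [0.5545, -0.0967, 0.0514]
tool_rot: [2.301, 2.138, 0.001]
ft_force: [0.1, 0.5, -1.3]
gripper_width: 0.271
grip_force: 79.4
time_s: 8.15
position: [0.5832, -0.0987, 0.0508]
tool_rot: [2.301, 2.138, 0.0]
ft_force: [-0.7, -0.3, -1.9]
gripper_width: 0.268
grip_force: 79.3
```

```bash
python3 -m jog '[[[0,0.001,0],[0,0,0],-1],[[0,0.002,0],[0,0,0],-1],[[0,0.002,0],[0,0,0],-1]]';python3 -m jog '[[[0,0.001,0],[0,0,0],-1],[[0,0.001,0],[0,0,0],-1]]'; python3 -m jog '[[[0,0.001,0],[0,0,0],-1],[[0,0.001,0],[0,0,0],-1]]'
python3 - <<'E'
from jf import *; from cell import manip
import pickle
m=manip.camera_model("wrist");im=manip.snapshot("wrist")
cv2.imwrite('pics/w4.png',im[:420,:,::-1]);s=manip.sense();pickle.dump((m,s),open('w4.pkl','wb'))
print(J(s['position']),s['tool_rot'],s['ft_force'],s['ft_torque'])
E
```

```text
time_s: 8.45
position: [0.5852, -0.0989, 0.0508]
tool_rot: [2.301, 2.138, 0.0]
ft_force: [-0.5, 0.2, -1.4]
gripper_width: 0.27
grip_force: 79.3
time_s: 8.65
position: [0.586, -0.0989, 0.0508]
tool_rot: [-2.301, -2.138, 0.0]
ft_force: [-1.1, 0.4, -0.4]
gripper_width: 0.272
grip_force: 79.3
time_s: 8.85
position: [0.5863, -0.0989, 0.0506]
tool_rot: [-2.299, -2.138, 0.003]
ft_force: [-5.6, -0.9, 0.7]
gripper_width: 0.272
grip_force: 79.7
[[-0.24058133 -0.01312737]] [-2.29947175 -2.1379556   0.00231372] [-5.16125289e+00 -3.32883941e-03  6.10387302e-01] [0.0114212  0.97201736 0.39561086]
```

View pics/w4.png

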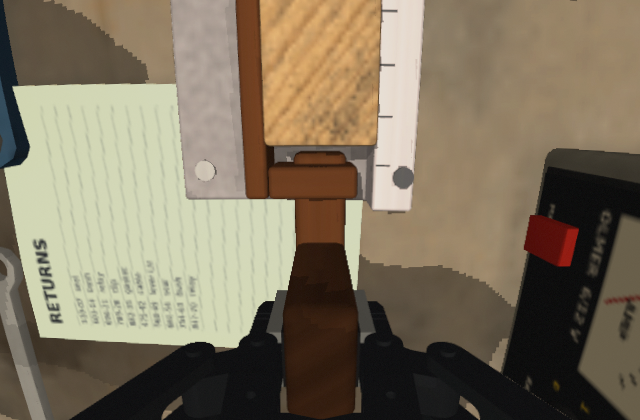

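Block's fence-side top edge runs (383,0)–(376,146), its open side (265,0)–(262,143), and the fence outer edge (424,0)–(410,210). I'll compare the yaws numerically, with sub-pixel edge fits.

```bash
cat > yaw.py <<'E'
from jf import *
import pickle
def edge(g,col,rows,w=7):
    # strongest horizontal gradient near guessed column line col(r), subpixel
    out=[]
    for r in rows:
        c=int(round(col(r)));a=g[r,c-w:c+w+1]
        G=np.abs(np.gradient(a));i=G[1:-1].argmax()+1
        p,q,t=G[i-1:i+2];den=p-2*q+t
        out.append((c-w+i+(0 if den==0 else .5*(p-t)/den),r))
    return np.array(out)
def fit(m,g,p0,p1,z,name):
    col=lambda r:p0[0]+(p1[0]-p0[0])*(r-p0[1])/(p1[1]-p0[1])
    P=J(onz(m,edge(g,col,range(p0[1],p1[1],3)),z)); 
    k=np.ones(len(P),bool)
    for _ in range(4):
        a=np.polyfit(P[k,0],P[k,1],1);r=np.abs(P[:,1]-np.polyval(a,P[:,0]));k=r<max(.0006,2*np.median(r))
    print(name,'slope deg %.2f'%np.degrees(np.arctan(a[0])),'y at x0 %.4f xend %.4f'%(np.polyval(a,P[0,0]),np.polyval(a,P[-1,0])),'x',P[0,0].round(3),P[-1,0].round(3),k.sum())
E
python3 - <<'E'
from yaw import *
m,s=pickle.load(open('w4.pkl','rb'));g=cv2.GaussianBlur(cv2.cvtColor(cv2.imread('pics/w4.png'),cv2.COLOR_BGR2GRAY),(3,3),0).astype(float)
fit(m,g,(383,3),(376,140),.047,'block fence side')
fit(m,g,(264,3),(262,140),.047,'block open side')
fit(m,g,(424,3),(411,200),.037,'fence outer')
z=s['position'][2]-.0104
fit(m,g,(238,3),(247,185),z,'cheek outer')
E
```

```text
block fence side slope deg -0.04 y at x0 -0.0356 xend -0.0356 x -0.12 -0.169 45
block open side slope deg 0.16 y at x0 0.0090 xend 0.0089 x -0.12 -0.169 46
fence outer slope deg -0.33 y at x0 -0.0533 xend -0.0529 x -0.117 -0.194 64
cheek outer slope deg 0.38 y at x0 0.0195 xend 0.0190 x -0.118 -0.187 61
```

Cheek yaw is about 0.4–0.7° open relative to the fence and the load sits at the block's rear, so the front might be under a millimetre off. I'll turn the stick about 1° nose-in so the cheek tip presses ahead of the block's centre.

```bash
python3 -m jog '[[[0,0,0],[0,0,0.005],-1],[[0,0,0],[0,0,0.011],-1],[[0,0,0],[0,0,0.011],-1],[[0,0,0],[0,0,0.011],-1]]'
cat > rep.py <<'E'
from yaw import *; from cell import manip
m=manip.camera_model("wrist");im=manip.snapshot("wrist");s=manip.sense()
T=s['tool_rot'];print(J(s['position']),s['position'][2],'F feed,open,z',s['ft_force'][:2]@np.c_[d,n],s['ft_force'][2],'Mz',s['ft_torque'][2],'yaw x',np.degrees(np.arctan2(*R.from_rotvec(T).as_matrix()[[1,0],0])))
g=cv2.GaussianBlur(cv2.cvtColor(im,cv2.COLOR_RGB2GRAY),(3,3),0).astype(float)
E
python3 - <<'E'
from rep import *
fit(m,g,(383,3),(376,140),.047,'block fence side')
fit(m,g,(264,3),(262,140),.047,'block open side')
fit(m,g,(424,3),(411,200),.037,'fence outer')
fit(m,g,(238,3),(247,185),s['position'][2]-.0104,'cheek outer')
E
```

```text
time_s: 9.3
position: [0.5855, -0.0988, 0.0503]
tool_rot: [-2.315, -2.119, 0.005]
ft_force: [-9.4, -0.6, 1.5]
gripper_width: 0.271
grip_force: 80.1
[[-0.2405227  -0.01234191]] 0.05034336476887165 F feed,open,z [-0.79361066  8.9306473 ] 1.7956932686166054 Mz 0.987262163390731 yaw x 84.92399876795528
block fence side slope deg -0.28 y at x0 -0.0359 xend -0.0356 x -0.121 -0.169 44
block open side slope deg 0.09 y at x0 0.0089 xend 0.0088 x -0.12 -0.168 46
fence outer slope deg -0.33 y at x0 -0.0533 xend -0.0529 x -0.118 -0.195 63
cheek outer slope deg -0.23 y at x0 0.0190 xend 0.0193 x -0.117 -0.187 61
```

The load now sits mid-block and the block's face is parallel to the fence to within 0.1°, with its front still short of the line. Next I feed along the fence, checking forces.

```bash
python3 -m jog '[[[0.003,0,-0.0005],[0,0,0],-1],[[0.006,0,-0.0005],[0,0,0],-1],[[0.009,0,-0.0005],[0,0,0],-1],[[0.012,0,-0.0005],[0,0,0],-1],[[0.015,0,-0.0005],[0,0,0],-1],[[0.018,0,-0.0005],[0,0,0],-1],[[0.021,0,-0.0005],[0,0,0],-1],[[0.024,0,-0.0005],[0,0,0],-1]]'
python3 - <<'E'
from rep import *
fit(m,g,(383,3),(376,140),.047,'block fence side')
fit(m,g,(264,3),(262,140),.047,'block open side')
E
```

```text
time_s: 10.15
position: [0.5874, -0.076, 0.0507]
tool_rot: [-2.316, -2.12, 0.008]
ft_force: [-10.4, -6.8, 0.7]
gripper_width: 0.27
grip_force: 80.1
[[-0.2172019  -0.01253464]] 0.050713242041657544 F feed,open,z [-6.05463815  9.60176892] 0.08347758167692661 Mz 0.9961526975074316 yaw x 84.9598061026841
block fence side slope deg -0.13 y at x0 -0.0360 xend -0.0359 x -0.098 -0.146 46
block open side slope deg 0.07 y at x0 0.0088 xend 0.0087 x -0.097 -0.145 46
```

```bash
python3 -m jog '[[[0.004,0,0],[0,0,0],-1],[[0.008,0,0],[0,0,0],-1],[[0.012,0,0],[0,0,0],-1],[[0.016,0,0],[0,0,0],-1],[[0.02,0,0],[0,0,0],-1],[[0.024,0,0],[0,0,0],-1],[[0.028,0,0],[0,0,0],-1],[[0.032,0,0],[0,0,0],-1],[[0.036,0,0],[0,0,0],-1],[[0.04,0,0],[0,0,0],-1],[[0.04,0,0],[0,0,0],-1]]'
python3 - <<'E'
from rep import *
fit(m,g,(383,3),(376,140),.047,'block fence side')
E
```

```text
time_s: 11.3
position: [0.5906, -0.0359, 0.0507]
tool_rot: [-2.315, -2.12, 0.01]
ft_force: [-11.4, -4.9, 2.4]
gripper_width: 0.271
grip_force: 80.3
[[-0.1774691  -0.01284716]] 0.05067670220678544 F feed,open,z [-6.39372067 12.38989636] 2.4991294924640926 Mz 1.0792598382546292 yaw x 84.96190360259916
block fence side slope deg -0.37 y at x0 -0.0363 xend -0.0360 x -0.058 -0.106 44
```

```bash
python3 -m jog '[[[0.004,-0.0001,0],[0,0,0],-1],[[0.008,-0.0002,0],[0,0,0],-1],[[0.012,-0.0003,0],[0,0,0],-1],[[0.016,-0.0004,0],[0,0,0],-1],[[0.02,-0.0005,0],[0,0,0],-1],[[0.024,-0.0006,0],[0,0,0],-1],[[0.028,-0.0006,0],[0,0,0],-1],[[0.032,-0.0007,0],[0,0,0],-1],[[0.036,-0.0008,0],[0,0,0],-1],[[0.04,-0.0009,0],[0,0,0],-1],[[0.044,-0.001,0],[0,0,0],-1],[[0.048,-0.001,0],[0,0,0],-1],[[0.052,-0.0011,0],[0,0,0],-1],[[0.055,-0.0011,0],[0,0,0],-1],[[0.055,-0.0011,0],[0,0,0],-1]]'
python3 - <<'E'
from rep import *
fit(m,g,(383,3),(376,140),.047,'block fence side')
E
```

```text
time_s: 12.85
position: [0.5948, 0.0191, 0.0507]
tool_rot: [-2.315, -2.12, 0.008]
ft_force: [-10.5, -4.2, 0.6]
gripper_width: 0.271
grip_force: 80.2
[[-0.12222766 -0.01302641]] 0.050653006560708064 F feed,open,z [-4.15947396  9.45466516] 1.162558171128505 Mz 1.0422528071983643 yaw x 84.95402506548177
block fence side slope deg -0.34 y at x0 -0.0366 xend -0.0363 x -0.002 -0.051 45
```

```bash
python3 -m jog '[[[0.003,0,0],[0,0,0],-1],[[0.006,-0.0001,0],[0,0,0],-1],[[0.009,-0.0002,0],[0,0,0],-1],[[0.012,-0.0002,0],[0,0,0],-1],[[0.014,-0.0003,0],[0,0,0],-1],[[0.016,-0.0003,0],[0,0,0],-1],[[0.018,-0.0003,0],[0,0,0],-1],[[0.018,-0.0003,0],[0,0,0],-1]]'; python3 -m jog '[[[0.0015,0,0],[0,0,0],-1],[[0.003,0,0],[0,0,0],-1],[[0.0045,0,0],[0,0,0],-1],[[0.006,-0.0001,0],[0,0,0],-1],[[0.006,-0.0001,0],[0,0,0],-1]]'; python3 -m jog '[[[0.0015,0,0],[0,0,0],-1],[[0.003,0,0],[0,0,0],-1],[[0.004,0,0],[0,0,0],-1],[[0.004,0,0],[0,0,0],-1]]'
```

```text
time_s: 13.7
position: [0.5962, 0.0369, 0.0507]
tool_rot: [-2.315, -2.12, 0.008]
ft_force: [-10.0, -5.7, 1.7]
gripper_width: 0.272
grip_force: 80.2
time_s: 14.2
position: [0.5966, 0.0422, 0.0507]
tool_rot: [-2.316, -2.12, 0.01]
ft_force: [-10.7, -8.0, 1.8]
gripper_width: 0.274
grip_force: 80.3
time_s: 14.6
position: [0.5969, 0.0455, 0.0509]
tool_rot: [-2.316, -2.121, 0.011]
ft_force: [-11.1, -12.2, 3.8]
gripper_width: 0.269
grip_force: 80.5
```

```bash
python3 -m jog '[[[0.001,0,0],[0,0,0],-1],[[0.002,0,0],[0,0,0],-1],[[0.003,0,0],[0,0,0],-1],[[0.004,0,0],[0,0,0],-1],[[0.004,0,0],[0,0,0],-1]]'; python3 -m jog '[[[0.001,0,0],[0,0,0],-1],[[0.002,0,0],[0,0,0],-1],[[0.003,0,0],[0,0,0],-1],[[0.003,0,0],[0,0,0],-1]]'
python3 - <<'E'
from rep import *
fit(m,g,(383,3),(376,140),.047,'block fence side')
E
```

```text
time_s: 15.1
position: [0.5972, 0.0489, 0.051]
tool_rot: [-2.317, -2.121, 0.013]
ft_force: [-12.9, -15.0, 4.1]
gripper_width: 0.274
grip_force: 80.7
time_s: 15.5
position: [0.5975, 0.0515, 0.051]
tool_rot: [-2.317, -2.121, 0.014]
ft_force: [-14.1, -18.7, 4.2]
gripper_width: 0.27
grip_force: 80.7
[[-0.0897687  -0.01332196]] 0.050998672932804245 F feed,open,z [-18.14896538  13.53451433] 5.404826458070612 Mz 1.1686839147064063 yaw x 84.95701923944009
block fence side slope deg -0.34 y at x0 -0.0368 xend -0.0365 x 0.03 -0.018 46
```

```bash
python3 -m jog '[[[0.001,0,0],[0,0,0],-1],[[0.001,0,0],[0,0,0],-1]]' | grep -E "pos|for"; python3 -m jog '[[[0.001,0,0],[0,0,0],-1],[[0.001,0,0],[0,0,0],-1]]'| grep -E "pos|for"; python3 -m jog '[[[0.001,0,0],[0,0,0],-1],[[0.001,0,0],[0,0,0],-1]]'| grep -E "pos|for"
```

```text
position: [0.5975, 0.0523, 0.051]
ft_force: [-13.9, -18.7, 5.4]
grip_force: 80.8
position: [0.5976, 0.0532, 0.051]
ft_force: [-14.0, -18.4, 5.5]
grip_force: 80.8
position: [0.5977, 0.0541, 0.051]
ft_force: [-14.1, -19.6, 5.9]
grip_force: 80.8
```

```bash
for i in 1; do :; done; python3 -m jog '[[[0.001,0,0],[0,0,0],-1],[[0.001,0,0],[0,0,0],-1]]' | grep -E "pos|ft"; python3 -m jog '[[[0.001,0,0],[0,0,0],-1],[[0.001,0,0],[0,0,0],-1]]'| grep -E "pos|ft"
```

```text
position: [0.5978, 0.0549, 0.0511]
ft_force: [-14.0, -21.3, 5.2]
position: [0.5979, 0.0556, 0.0511]
ft_force: [-15.6, -22.6, 6.4]
```

Run:
```python
from rep import *
cv2.imwrite('pics/w5.png',im[:,:,::-1])
fit(m,g,(383,3),(376,140),.047,'block fence side')
sc=manip.snapshot('scene')[150:280,240:420,::-1];cv2.imwrite('pics/s5.png',cv2.resize(sc,None,fx=4.4,fy=4.4,interpolation=cv2.INTER_CUBIC))
```

```text
[[-0.0856795  -0.01340325]] 0.0510932653718759 F feed,open,z [-22.95989177  12.96874737] 6.789574420042529 Mz 1.2015025729287985 yaw x 84.95647534111461
block fence side slope deg -0.22 y at x0 -0.0367 xend -0.0365 x 0.034 -0.014 45
```

View pics/s5.png

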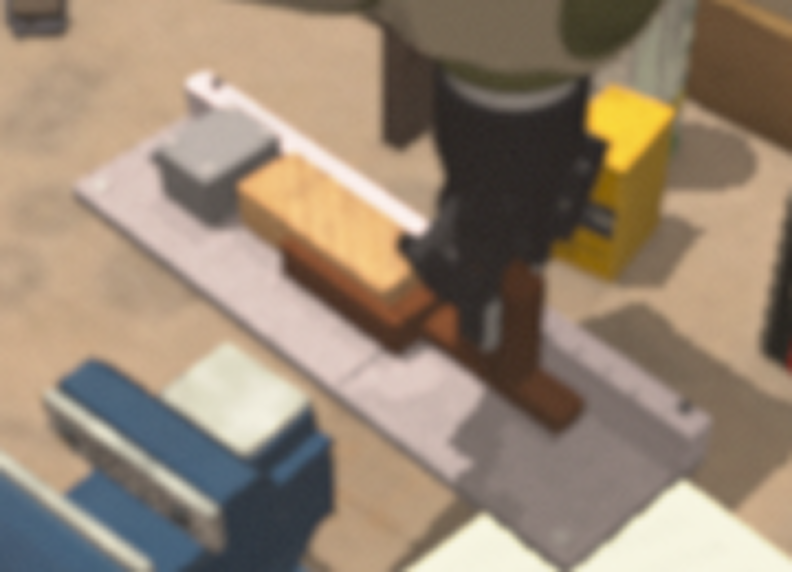

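Scene crop: the block lies along the fence at (330,220), its front near the stop housing, the cheek along its open side and the plunger almost in. A few more small steps until the solid stop shows.

```bash
python3 -m jog '[[[0.001,0,0],[0,0,0],-1],[[0.001,0,0],[0,0,0],-1]]' | grep -E "pos|ft|rot"; python3 -m jog '[[[0.001,0,0],[0,0,0],-1],[[0.001,0,0],[0,0,0],-1]]'| grep -E "pos|ft|rot"
```

```text
position: [0.5979, 0.0556, 0.0512]
tool_rot: [2.316, 2.12, -0.017]
ft_force: [-15.2, -27.3, 7.1]
position: [0.5979, 0.0557, 0.0513]
tool_rot: [2.316, 2.12, -0.019]
ft_force: [-16.3, -32.6, 9.0]
```

Solid stop reached: y stuck at 0.0556 while force rises. I'll hold for 0.7 s with a slightly eased command.

```bash
python3 -m jog '[[[-0.0005,0,0],[0,0,0],-1],[[-0.0005,0,0],[0,0,0],-1],[[-0.0005,0,0],[0,0,0],-1],[[-0.0005,0,0],[0,0,0],-1],[[-0.0005,0,0],[0,0,0],-1],[[-0.0005,0,0],[0,0,0],-1],[[-0.0005,0,0],[0,0,0],-1]]' | grep -E "time|pos|ft"
python3 -m jog '[[[-0.002,0,0],[0,0,0],-1],[[-0.004,-0.0004,0],[0,0,0],-1],[[-0.006,-0.0008,0],[0,0,0],-1],[[-0.008,-0.0008,0],[0,0,0],-1],[[-0.01,-0.0008,0],[0,0,0],-1],[[-0.012,-0.0008,0],[0,0,0],-1],[[-0.014,-0.0008,0],[0,0,0],-1],[[-0.016,-0.0008,0],[0,0,0],-1],[[-0.018,-0.0008,0],[0,0,0],-1],[[-0.02,-0.0008,0],[0,0,0],-1],[[-0.022,-0.0008,0],[0,0,0],-1],[[-0.022,-0.0008,0],[0,0,0],-1]]' | grep -E "time|pos|ft"
python3 - <<'E'
from rep import *
cv2.imwrite('pics/w6.png',im[:,:,::-1])
fit(m,g,(383,3),(376,120),.047,'block fence side')
E
```

```text
time_s: 17.75
position: [0.5979, 0.0557, 0.0513]
ft_force: [-16.1, -29.9, 7.4]
time_s: 18.95
position: [0.596, 0.0397, 0.0506]
ft_force: [-6.5, 2.3, -1.0]
[[-0.10163644 -0.0126897 ]] 0.05059411459650606 F feed,open,z [1.99809449 5.94113895] -1.791284006564564 Mz 0.7708299443263683 yaw x 84.89358291224993
block fence side slope deg -0.32 y at x0 -0.0366 xend -0.0364 x 0.018 -0.022 37
```

```bash
python3 -m jog '[[[0,-0.002,0],[0,0,0],-1],[[0,-0.004,0],[0,0,0],-1],[[-0.002,-0.007,0],[0,0,0],-1],[[-0.006,-0.01,0],[0,0,0],-1],[[-0.01,-0.012,0],[0,0,0],-1],[[-0.01,-0.012,-0.01],[0,0,0],-1],[[-0.01,-0.012,-0.03],[0,0,0],-1],[[-0.01,-0.012,-0.06],[0,0,0],-1],[[-0.01,-0.012,-0.1],[0,0,0],-1],[[-0.01,-0.012,-0.13],[0,0,0],-1],[[-0.01,-0.012,-0.13],[0,0,0],-1]]' | grep -E "time|pos|ft"
python3 - <<'E'
from rep import *
np.set_printoptions(precision=4,suppress=True)
im=im[:,:,::-1];sc=manip.snapshot('scene')[150:270,240:420,::-1]
a=cv2.resize(sc,(720,480),interpolation=cv2.INTER_CUBIC)
pickle.dump((m,s),open('w7.pkl','wb'));cv2.imwrite('pics/w7.png',im)
o=np.zeros((480,800,3),np.uint8);o[:240,:320]=cv2.resize(im,(320,240),interpolation=cv2.INTER_AREA);o[:320,320:]=cv2.resize(sc,(480,320),interpolation=cv2.INTER_CUBIC);cv2.imwrite('pics/v7.png',o)
print(s['position'])
E
```

```text
time_s: 20.1
position: [0.5863, 0.03, 0.1867]
ft_force: [0.5, -0.4, -1.6]
[[-0.11192388 -0.00268458]] 0.18369840890037267 F feed,open,z [-0.21917723 -0.23733911] -1.9100358150727035 Mz -0.048615350040217636 yaw x 84.80067501971322
[0.5852 0.0302 0.1837]
```

View pics/v7.png

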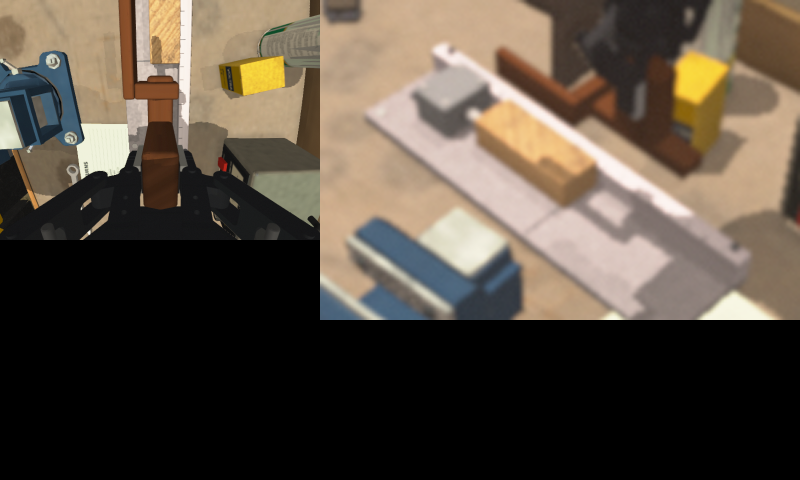

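The block lies along the fence against the plunger, and the stick is lifted clear. I'll carry the stick back over its old spot off the jig.

```bash
python3 -m jog '[[[0.04,0,0],[0,0,0],-1],[[0.08,-0.005,0],[0,0,0],-1],[[0.12,-0.01,0],[0,0,0],-1],[[0.16,-0.015,0],[0,0,0],-1],[[0.2,-0.02,0],[0,0,0],-1],[[0.235,-0.03,0],[0,0,0],-1],[[0.235,-0.06,0],[0,0,0],-1],[[0.23,-0.1,0],[0,0,0],-1],[[0.226,-0.14,0],[0,0,0],-1],[[0.224,-0.17,0],[0,0,0],-1],[[0.224,-0.187,0],[0,0,0],-1],[[0.224,-0.187,0],[0,0,0],-1],[[0.224,-0.187,0.03],[0,0,0],-1],[[0.224,-0.187,0.07],[0,0,0],-1],[[0.224,-0.187,0.1],[0,0,0],-1],[[0.224,-0.187,0.11],[0,0,0],-1],[[0.224,-0.187,0.11],[0,0,0],-1],[[0.224,-0.187,0.11],[0,0,0],-1]]'
python3 - <<'E'
from h import *;from cell import manip
m=manip.camera_model("wrist");im=manip.snapshot("wrist");s=manip.sense();cv2.imwrite('pics/w8.png',im[:,:,::-1])
a=cv2.imread('pics/w2.png');b=im[:,:,::-1]
f=lambda i:cv2.inRange(cv2.cvtColor(np.ascontiguousarray(i),cv2.COLOR_BGR2HSV),(5,140,30),(16,255,170))
for i in(a,b):
    k=f(i)[0:420,225:365];print(k.sum()//255,[(r,np.flatnonzero(k[r])[[0,-1]]+225) for r in (60,120,180,215,230,300,400)],np.flatnonzero(k[:,320-225])[:1])
print(s['position'],s['ft_force'])
E
```

```text
time_s: 22.0
position: [0.4195, 0.2705, 0.0723]
tool_rot: [2.32, 2.118, 0.002]
ft_force: [-0.3, 0.2, -0.9]
gripper_width: 0.268
grip_force: 79.6
23153 [(60, array([240, 270])), (120, array([243, 272])), (180, array([246, 356])), (215, array([296, 344])), (230, array([296, 344])), (300, array([286, 354])), (400, array([287, 354]))] [152]
23188 [(60, array([240, 270])), (120, array([243, 272])), (180, array([246, 356])), (215, array([296, 344])), (230, array([296, 344])), (300, array([286, 354])), (400, array([287, 354]))] [152]
[0.41956816 0.27059061 0.07261132] [-0.03237739  0.56144485 -0.73310082]
```

The stick hasn't shifted in the grip: its outline is identical to before. Now I lower it 34 mm and check contact.

```bash
python3 -m jog '[[[0,0,0.015],[0,0,0],-1],[[0,0,0.025],[0,0,0],-1],[[0,0,0.03],[0,0,0],-1],[[0,0,0.033],[0,0,0],-1],[[0,0,0.0343],[0,0,0],-1],[[0,0,0.0343],[0,0,0],-1],[[0,0,0.0343],[0,0,0],-1]]'
```

```text
time_s: 22.75
position: [0.4187, 0.2705, 0.0383]
tool_rot: [2.319, 2.119, 0.001]
ft_force: [-4.1, -1.4, 10.1]
gripper_width: 0.272
grip_force: 81.1
```

Standing on the worktop (10 N up). Release, then lift straight up.

```bash
python3 -m jog '[[[0,0,-0.0005],[0,0,0],-1],[[0,0,-0.0005],[0,0,0],0],[[0,0,-0.0005],[0,0,0],1],[[0,0,-0.0005],[0,0,0],1],[[0,0,-0.0005],[0,0,0],1],[[0,0,-0.0005],[0,0,0],1],[[0,0,-0.0005],[0,0,0],1],[[0,0,-0.0005],[0,0,0],1],[[0,0,-0.0005],[0,0,0],1],[[0,0,-0.02],[0,0,0],1],[[0,0,-0.05],[0,0,0],1],[[0,0,-0.09],[0,0,0],1],[[0,0,-0.14],[0,0,0],1],[[0,0,-0.19],[0,0,0],1],[[0,0,-0.24],[0,0,0],1],[[0,0,-0.28],[0,0,0],1],[[0,0,-0.28],[0,0,0],1],[[0,0,-0.28],[0,0,0],1]]'
python3 - <<'E'
from cell import manip;import cv2
cv2.imwrite('pics/w9.png',manip.snapshot('wrist')[:,:,::-1])
E
```

```text
time_s: 24.55
position: [0.4184, 0.2703, 0.3169]
tool_rot: [2.32, 2.118, 0.001]
ft_force: [-0.7, -0.0, -0.2]
gripper_width: 1.001
grip_force: 0.0
```

View pics/w9.png

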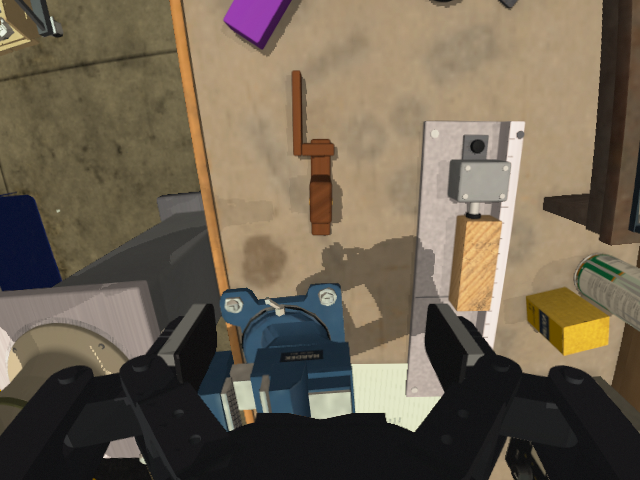

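The stick stands upright at (320,190), off the jig. The block at (477,263) lies along the fence touching the plunger at (474,215). Handing in.

```bash
python3 -c "
from cell import manip;print(manip.hand_in())"
```

```text
the job is handed in; nothing more can be done
None
```

Job handed in at about 24.6 s of the 64 s allowed: the block was fed along the fence until the plunger bottomed (about 30 N), held there 0.7 s and left lying along the fence by the plunger, and the stick stands released off the jig; no verdict came back.

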